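Grade axle sleeves by tipping them onto a length-sorting ramp

ROBOT

A 6-joint arm with a two-finger parallel gripper is mounted at the origin on the work surface. World frame = base frame: x ahead of the robot, y to its left, z up, the work surface at z = 0. Lengths are in m, angles in degrees, forces in N, time in s.
With the tool pointing down it reaches from about 0.375 to 0.9 m from the base axis. Payload 3.1 kg.
Tool frame: the origin (TCP) lies on the front face of the gripper's body, between the roots of the fingers; the fingertips stand 70 mm ahead of it and the grasp point (between the pads) lies 51 mm ahead of it (bot.tip_extent is the distance from the TCP to the fingertips, in m); z points along the fingers, x is the direction in which the jaws open and shut, and the axes are right-handed (so a half turn about z gives the same grasp; the last joint's range is limited). The gripper opens to 87 mm and grips with 3 to 60 N. Pads are 19 mm wide; open, the fingers measure 117 mm over their backs; the gripper's body (75 mm by 190 mm) begins 51 mm behind the grasp point.
Start: joints at [61.965, 30.224, 82.088, -0, 67.689, -10.227], TCP at [0.191, 0.595, 0.292] pointing down, gripper open.
Joint ranges: [-176.69, 176.69], [-43.24, 126.21], [12.49, 139.97], [-82, 262], [0, 151.66], [-163.58, 163.58]. Speed limits (degrees/s): [159.86, 159.86, 180, 180, 180, 180].

INTERFACE

Orientations are given as a 3x3 rotation matrix whose columns are the frame's x, y, z axes.
In Python, from rig import bot, viewer, ticket gives the robot as it stands. The module is installed in compiled form; this text tells all that it offers.
- The arm moves only by the tool arm_command, never from a script. Its argument "targets" is a list of rows, each an object with "rot": the turn, a rotation vector about the tool's x, y, z in degrees, a list of three; "offset": the shift along the tool's x, y, z in cm, a list of three; "gripper": the closure, from 0 (fully open) to 1 (shut). A call has 1 to 8 rows; each row is the pose to reach, as a shift and turn from the pose commanded when the call began, along the tool's axes at that moment; what a row does not reach only later rows make up. A row lasts 1/10 s, in which the tool goes at most 50 mm and 8.59 degrees, less where a joint would pass 70% of its speed; a pose out of reach is approached as far as the arm can. A call with a gripper value outside its range is refused whole. The fingers move at their own pace and stop on an object; the grip force is fixed at half the most. Time passes only in rows, so rows that repeat a pose let the fingers close. It gives the time, the measured TCP pose, the force and the opening at its end, in the units of the state.
- bot.read_state(): the state, without advancing time (a new reading comes with each control period).
- viewer.capture(name): name is "scene" or "top" or "wrist"; returns a dict with "frame" (384x512x3 uint8, red, green, blue), "fx", "fy", "cx", "cy" (pixels), "view" (4x4, takes a point from world to camera coordinates). Camera axes: x right, y down, z forward; pixel columns grow to the right and rows downward; lengths in m; the calibration is good to about 2 mm. A picture is of the moment at which its call begins. There is no depth.
- ticket.hand_in(): hands the job in, once; it reports no verdict.
The state is a dict: "time_s": time; "joint_positions": joint angles; "qvel": joint speeds; "tau": joint torques, N m; "position": TCP position; "tcp_rot": TCP orientation; "force": force on the tool from outside, world axes, zero at the start; "moment": the same for the moment, N m; "opening": opening from 0.0 (shut) to 1.0 (fully open).
Only numpy, scipy, OpenCV 4.12 (cv2) and the standard library are available. Lean on these libraries where they do the work, as an engineer would, in place of code of your own. Each camera call takes 0.05 s, during which the arm holds its last target. There are 200 camera calls.

TASK

Pick up the tray of three axle sleeves by its bar, carry it to the high end of the wooden sorting ramp and tip it there, square and centred, so that the sleeves roll down and each lodges in the hole that matches its length. Then stand the empty tray upright on its cork mat again and let go. Do not handle the sleeves with the gripper, and leave the other things where they are.

Things in the scene. Friction and masses are not known exactly. Their poses are not given: they have to be found in the camera images.
- tray: Loose open dark sheet-steel scoop tray, 156 mm wide (x), 117 mm long (y), origin under its middle, z up, +y towards its open pouring lip. Its floor rises 20 deg from back wall to lip, so the sleeves lie against the back wall: short rearmost, then medium, long nearest the lip, centred by side blocks. Tipped lip-down past 20 deg they roll out; at 30 deg the floor is parallel to the ramp's deck.
- tray_bar (a point): Centre of the tray's wooden carrying bar, 104 mm above the tray's underside, axes as the tray's. The bar runs along x over the middle, 18 mm thick (y), 22 mm high (z), 144 mm free length between two uprights. Nothing lies within 30 mm below its centre. Tray and sleeves weigh under 0.9 kg and hang nearly balanced under it.
- tray_lip (a point): Middle of the tray's pouring lip (top edge of the floor), 52 mm towards +y from the bar's centre and 55 mm below it; axes as the tray's. Only the 5 mm floor plate overhangs here: the tray's foot ends 21 mm behind the lip (-y), 49 mm below it.
- mat: Fixed square cork mat, 200 x 200 x 3 mm, origin at the centre of its underside; the tray starts standing near its middle, turned a little.
- sorter: Fixed wooden sorting ramp, origin under its middle, z up, +y horizontal downhill. Deck 337 mm long, 160 mm wide between 9 mm cheeks, falls 10 deg. Three holes across it, centred, 40 mm deep: 84 mm wide (65 to 137 mm down from the head edge), 119 mm (157 to 229) and 160 mm (249 to 325, before the end wall). Cheeks stand 20 mm above the deck, starting 55 mm below the head edge.
- sorter_head (a point): Middle of the deck's edge at the head (high end) of the ramp, 118 mm above the shelf; axes as the ramp's. The end face below juts out up to 8 mm uphill of it. A sleeve rolling centred and square drops into the first hole wider than its length and lies wholly below the deck; longer ones roll past on the ledges. Skewed, fast or over 7 mm off centre it may jam or miss.
- hole_short (a point): Point in the first hole (84 mm wide) where the centre of a lodged sleeve comes to rest; axes as the ramp's.
- hole_medium (a point): The same point in the second hole (119 mm wide).
- hole_long (a point): The same point in the third hole (160 mm wide), at the low end.
- switch_box: Bystander: small grey metal box with a toggle switch, 62 x 46 mm, 54 mm high over the toggle, between mat and ramp head; origin under its centre.
- throttle_grip: Bystander: black throttle grip lying along its x, 130 mm long, 40 mm high, between mat and ramp head; origin under its centre.
- sprocket: Bystander: steel sprocket lying flat, 120 mm across, 16 mm high.
- lens: Bystander: orange indicator lens, 60 mm across, 38 mm high.
- jar: Bystander: glass jar with screw lid, 70 mm across, 100 mm high.
- wrench: Bystander: steel wrench lying flat, 160 mm long.
- mug: Bystander: white mug, 76 mm across, 85 mm high.
- sleeve_short_c (a point): Centre of the short bright steel axle sleeve, a plain cylinder 70 mm long (along its x) and 32 mm in diameter, loose, lying across the tray at the start.
- sleeve_medium_c (a point): Centre of the medium bright steel axle sleeve, a plain cylinder 105 mm long (along its x) and 32 mm in diameter, loose, lying across the tray at the start.
- sleeve_long_c (a point): Centre of the long bright steel axle sleeve, a plain cylinder 140 mm long (along its x) and 32 mm in diameter, loose, lying across the tray at the start.
Mind the look-alikes: they are no part of the job. Leave any red look-alike of the tray alone.

How it is judged:
By the outcome, as a careful person would: the job done as asked, in the order asked, and still so for the second after the job is handed in, with the robot touching nothing.
It also fails if it takes over 59 s, if anything falls off the work surface, if the arm or the gripper's body presses on something with over 40 N, if the wrist force passes 120 N, or if a joint passes its speed limit or range.

## Working session

There is one attempt and no reset: what is moved stays moved. The work goes in short steps, Python scripts to look and compute and a tool call to move; the robot and the scene stay as the last step left them, time stands still between calls to the robot, and variables do not carry over. Pictures are saved under pics/ and viewed, about 8 in all and at most 12, crops included, and the job is handed in when it is done.

Besides the shell and the picture viewer there is one more tool, called after "Emit:" by a JSON object that holds its "fn" and its "kwargs", one argument or row to a line. arm_command: Moves the arm, as the interface text tells. Its arguments: {"type":"object","properties":{"targets":{"type":"array"}},"required":["targets"]}

```bash
mkdir -p pics; cat > h.py <<'E'
import numpy as np, cv2
from rig import bot, viewer, ticket
def cap(n, f=None):
    c=viewer.capture(n)
    if f: cv2.imwrite('pics/'+f, c['frame'][:,:,::-1])
    np.savez('/tmp/'+n+'.npz', **{k:np.array(v) for k,v in c.items()})
    return c
def load(n): return dict(np.load('/tmp/'+n+'.npz'))
def ray(c,u,v,z):
    V=np.array(c['view']); R=V[:3,:3]; o=-R.T@V[:3,3]
    d=R.T@np.array([(u-c['cx'])/c['fx'],(v-c['cy'])/c['fy'],1])
    return o+d*(z-o[2])/d[2]
def proj(c,p):
    V=np.array(c['view']); q=V[:3,:3]@np.array(p)+V[:3,3]
    return float(c['fx']*q[0]/q[2]+c['cx']), float(c['fy']*q[1]/q[2]+c['cy'])
E
python3 - <<'E'
from h import *
np.set_printoptions(precision=4,suppress=True)
a=[]
for n in ['scene','top','wrist']:
    c=cap(n); a.append(c)
    V=np.array(c['view']); print(n,c['fx'],-V[:3,:3].T@V[:3,3], V[2,:3])
cv2.imwrite('pics/a.png',cv2.resize(a[1]['frame'],(800,600),interpolation=cv2.INTER_CUBIC)[:,:,::-1])
cv2.imwrite('pics/b.png',cv2.resize(a[0]['frame'],(800,600),interpolation=cv2.INTER_CUBIC)[:,:,::-1])
s=bot.read_state(); print(s)
E
```

```text
scene 385.9256827770565 [ 1.1603 -0.5709  0.7533] [-0.6205  0.5168 -0.5899]
top 468.38989138191783 [0.2916 0.0251 1.4777] [ 0.1256 -0.0038 -0.9921]
wrist 285.1449803991857 [0.1119 0.6203 0.3838] [ 0.2847 -0.0929 -0.9541]
{'time_s': 0.15, 'joint_positions': array([ 61.9669,  30.2694,  82.1408,  -0.0002,  67.6893, -10.2285]), 'qvel': array([ 0.0002, -0.0871, -0.197 , -0.004 ,  0.0168, -0.0674]), 'tau': array([  0.0004, -44.0428, -17.6842,   0.0634,   0.0551,  -0.0001]), 'position': array([0.1909, 0.5947, 0.2915]), 'tcp_rot': array([[ 0.3058,  0.9521, -0.0008],
       [ 0.9521, -0.3058, -0.0015],
       [-0.0017, -0.0003, -1.    ]]), 'force': array([-0.1923,  0.2305,  0.6644]), 'moment': array([-0.037 , -0.032 , -0.0115]), 'opening': 0.9967494284834645}
```

View pics/a.png

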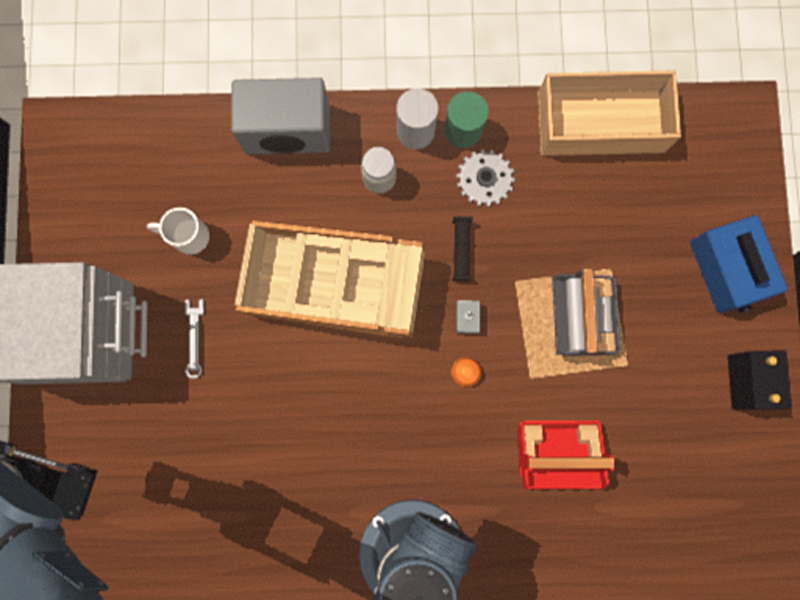

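View pics/b.png

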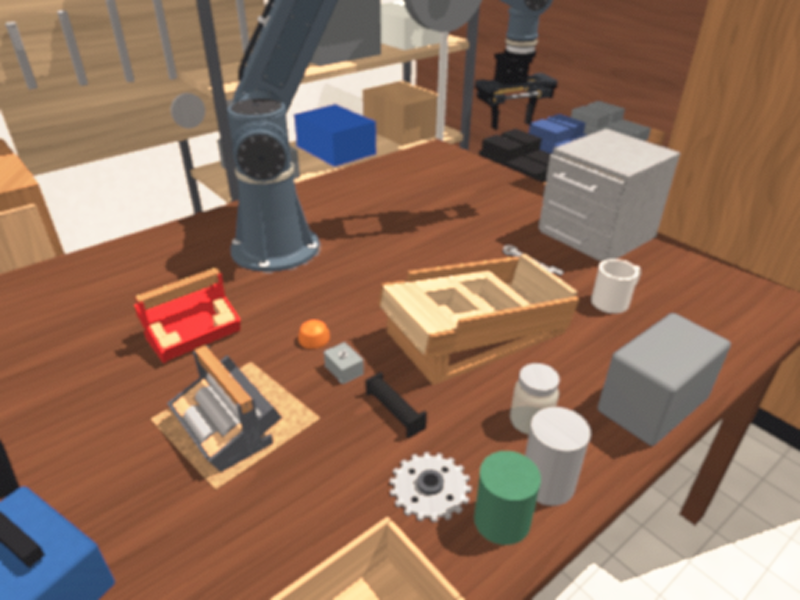

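The top view shows the tray at (588,313) with its lip to the left (+y), the ramp head at (418,285) with downhill to the left, and the red look-alike at (565,455). Next I'll enlarge the crop for corners.

```bash
python3 - <<'E'
from h import *
c=load('top'); f=c['frame'][130:260,145:410]
cv2.imwrite('pics/c.png',cv2.resize(f,None,fx=3,fy=3,interpolation=cv2.INTER_CUBIC)[:,:,::-1])
hsv=cv2.cvtColor(c['frame'],cv2.COLOR_RGB2HSV)
print(hsv[200,376],hsv[185,379],hsv[205,345],hsv[180,262])
E
```

```text
[ 13 154 217] [ 13 146 211] [ 14 132 209] [ 21  86 250]
```

View pics/c.png

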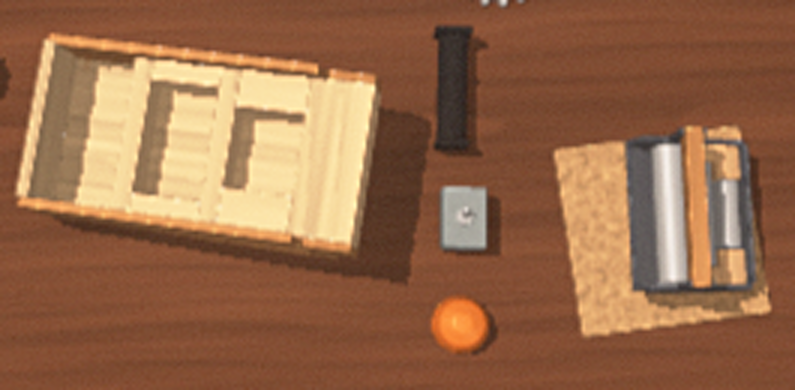

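```bash
python3 - <<'E'
from h import *
np.set_printoptions(precision=4,suppress=True)
c=load('top')
P=lambda u,v,z: ray(c,145+(u+.5)/3-.5,130+(v+.5)/3-.5,z)
def show(n,a,b,z):
    A,B=P(*a,z),P(*b,z); d=(A-B)[:2]; print(n,A[:2],B[:2],'mid',(A+B)[:2]/2,'len',np.hypot(*d),'ang',np.degrees(np.arctan2(d[1],d[0])))
show('head',(379,79),(356,253),.118)
show('cheekstart',(318,65),(293,242),.128)
show('low',(50,37),(18,206),.079)
show('bar',(693,126),(702,287),.118)
show('bar edges',(685,205),(707,205),.118)
show('slots hole1 right',(307,118),(293,190),.107)
show('trayL?',(628,140),(634,290),.052+.003)
show('mat diag',(555,150),(770,312),.003)
show('mat diag2',(740,126),(584,335),.003)
print('switch',P(465,215,.05),'thr',P(455,90,.03),P(453,30,.03),P(452,150,.03),'lens',P(461,323,.03))
E
```

```text
head [ 0.5906 -0.0355] [ 0.4188 -0.0082] mid [ 0.5047 -0.0218] len 0.1739378987469596 ang -9.00523343457006
cheekstart [0.6038 0.0244] [0.43   0.0525] mid [0.5169 0.0385] len 0.1761043094318745 ang -9.187787999012906
low [0.6507 0.2967] [0.4778 0.3286] mid [0.5642 0.3127] len 0.17581566764457682 ang -10.456750269726623
bar [ 0.5363 -0.3427] [ 0.3779 -0.3424] mid [ 0.4571 -0.3425] len 0.158410591950489 ang -0.07973754965232388
bar edges [ 0.4583 -0.3304] [ 0.4578 -0.3519] mid [ 0.458  -0.3412] len 0.021473017322034302 ang 88.65303726262277
slots hole1 right [0.5553 0.0365] [0.4836 0.0519] mid [0.5194 0.0442] len 0.07334526433110604 ang -12.090843574346122
trayL? [ 0.5346 -0.2921] [ 0.3805 -0.2904] mid [ 0.4575 -0.2913] len 0.15415634477820625 ang -0.6408955245546036
mat diag [ 0.5345 -0.2255] [ 0.3573 -0.4433] mid [ 0.4459 -0.3344] len 0.2807763255216884 ang 50.85766501340115
mat diag2 [ 0.5558 -0.4239] [ 0.3379 -0.2472] mid [ 0.4469 -0.3355] len 0.2805208771642601 ang -39.0267080172029
switch [ 0.4616 -0.1225  0.05  ] thr [ 0.5963 -0.1188  0.03  ] [ 0.6609 -0.119   0.03  ] [ 0.5326 -0.1134  0.03  ] lens [ 0.3523 -0.1164  0.03  ]
```

Emit:
{"fn": "arm_command", "kwargs": {
  "targets": [
    {"rot":[0,0,0],"offset":[-1.4,1.4,0],"gripper":0},
    {"rot":[0,0,-1],"offset":[-4,4.2,0],"gripper":0},
    {"rot":[0,0,-2],"offset":[-7,7.4,0],"gripper":0},
    {"rot":[0,0,-3],"offset":[-10,10.6,0],"gripper":0},
    {"rot":[0,0,-4],"offset":[-13,13.8,0],"gripper":0},
    {"rot":[0,0,-5],"offset":[-16,17,0],"gripper":0},
    {"rot":[0,0,-6],"offset":[-19,20.1,0],"gripper":0},
    {"rot":[0,0,-7.7],"offset":[-22,23.2,0],"gripper":0}
  ]
}}

```text
time_s: 0.95
position: [0.3452, 0.3131, 0.2922]
tcp_rot: [[0.174, 0.985, 0.0], [0.985, -0.174, -0.0], [-0.0, 0.0, -1.0]]
force: [1.2, 0.2, 0.0]
opening: 1.003
```

```bash
cat >> h.py <<'E'
from scipy.spatial.transform import Rotation as Ro
np.set_printoptions(precision=4,suppress=True)
def goto(p,yaw,tilt=0,R0=None,p0=None):
    """offset/rot in tool axes to TCP p, tool x at world angle yaw (deg), tilted lip-down by tilt about the tray x (=tool y)"""
    s=bot.read_state(); R=np.array(s['tcp_rot']) if R0 is None else R0; q=np.array(s['position']) if p0 is None else p0
    a=np.radians(yaw); X=np.array([np.cos(a),np.sin(a),0]); Z=np.array([0,0,-1.]); T=np.c_[X,np.cross(Z,X),Z]
    T=T@Ro.from_euler('y',-tilt,degrees=True).as_matrix()
    T=Ro.from_rotvec(np.radians(-tilt)*T[:,1]).as_matrix()@(np.c_[X,np.cross(Z,X),Z])
    print('t',s['time_s'],'p',s['position'],'F',s['force'],'op',round(s['opening'],3),'q',s['joint_positions'])
    print('offset cm',100*R.T@(np.array(p)-q),'rot',np.degrees(Ro.from_matrix(R.T@T).as_rotvec()))
E
python3 -c "
from h import *
goto([.49,.05,.30],80)"
```

```text
t 0.95 p [0.3452 0.3131 0.2922] F [1.2391 0.157  0.0437] op 1.003 q [ 28.4283  18.0286 104.1859  -0.0041  57.7822 -51.5409]
offset cm [-23.3811  18.8435  -0.776 ] rot [ 0.0048  0.0006 -0.0286]
```

Emit:
{"fn": "arm_command", "kwargs": {
  "targets": [
    {"rot":[0,0,0],"offset":[-3,2.4,0],"gripper":0},
    {"rot":[0,0,0],"offset":[-6.5,5.2,0],"gripper":0},
    {"rot":[0,0,0],"offset":[-10,8,0],"gripper":0},
    {"rot":[0,0,0],"offset":[-13.5,10.8,-0.2],"gripper":0},
    {"rot":[0,0,0],"offset":[-17,13.6,-0.4],"gripper":0},
    {"rot":[0,0,0],"offset":[-20.5,16.5,-0.6],"gripper":0},
    {"rot":[0,0,0],"offset":[-23.4,18.8,-0.8],"gripper":0},
    {"rot":[0,0,0],"offset":[-23.4,18.8,-0.8],"gripper":0}
  ]
}}

```text
time_s: 1.75
position: [0.4919, 0.0473, 0.3006]
tcp_rot: [[0.181, 0.984, 0.004], [0.984, -0.181, -0.002], [-0.001, 0.004, -1.0]]
force: [-0.3, 1.1, 0.5]
opening: 0.999
```

```bash
python3 -c "
from h import *
c=cap('wrist')
cv2.imwrite('pics/d.png',cv2.resize(c['frame'],(800,600),interpolation=cv2.INTER_CUBIC)[:,:,::-1])
goto([.457,-.3425,.20],90)"
```

```text
t 1.8 p [0.4898 0.0493 0.3002] F [-0.6925 -0.0819 -0.5606] op 1.003 q [ -7.2797  19.4109 100.2164   0.0032  60.3377 -86.9378]
offset cm [-39.1377   3.7983  10.0185] rot [  0.0351  -0.0015 -10.3434]
```

View pics/d.png

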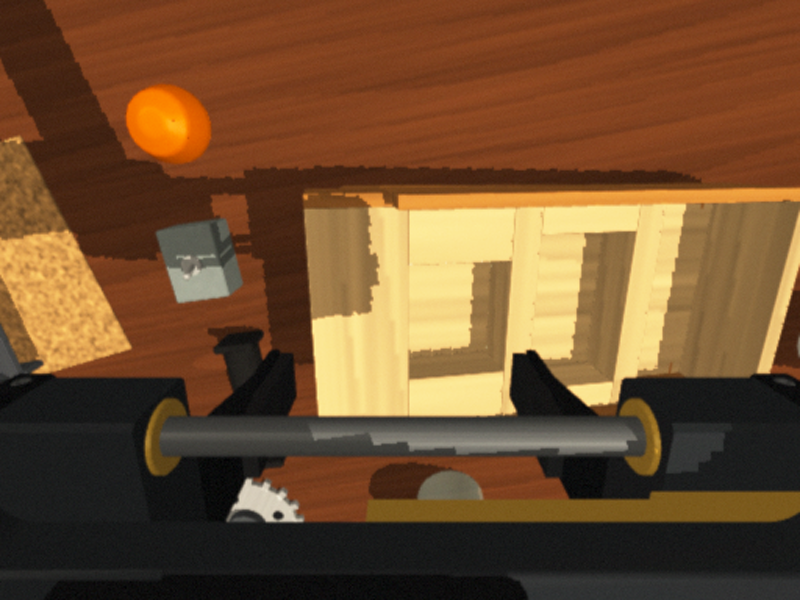

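```bash
python3 - <<'E'
from h import *
c=load('wrist'); print(-c['view'][:3,:3].T@c['view'][:3,3])
P=lambda u,v,z: ray(c,(u+.5)*.64-.5,(v+.5)*.64-.5,z)
e=np.array([np.cos(np.radians(-10)),np.sin(np.radians(-10))]); d=np.array([-e[1],e[0]])
h=np.array([.5047,-.0218])
for n,u,v,z in [('head near',305,193,.118),('head mid',308,215,.118),('head far',318,412,.118),('cheek start near top outer',396,193,.128),('cheek inner',402,210,.128),
 ('h1 ul',411,263,.1067),('h1 ur',512,261,.0942),('h1 ll',410,378,.1067),('h1 lr',503,372,.0942),('h2 ul',543,234,.0907),('h2 ur',637,230,.0782)]:
    p=P(u,v,z)[:2]; print(n,p,'rel head along x,y mm',1000*(p-h)@e,1000*(p-h)@d)
E
```

```text
[0.4098 0.0627 0.3927]
head near [0.4195 0.0011] rel head along x,y mm -87.86587808376153 7.797325789653387
head mid [ 0.4326 -0.0003] rel head along x,y mm -74.7562824844717 8.665355273672617
head far [ 0.5673 -0.0269] rel head along x,y mm 62.56497160802315 5.887873165053688
cheek start near top outer [0.4287 0.0553] rel head along x,y mm -88.22921144360271 62.69194564663862
cheek inner [0.4389 0.0569] rel head along x,y mm -78.48224373953929 66.09754831336518
h1 ul [0.4761 0.0561] rel head along x,y mm -41.709601263052626 71.70512817362372
h1 ur [0.4901 0.124 ] rel head along x,y mm -39.726693391947386 141.0566908816426
h1 ll [0.5587 0.0407] rel head along x,y mm 42.315911829915464 70.8841172909728
h1 lr [0.5728 0.1084] rel head along x,y mm 44.40831061043715 140.06670448373836
h2 ul [0.4761 0.1475] rel head along x,y mm -57.53927072563134 161.72893422240358
h2 ur [0.488  0.2165] rel head along x,y mm -57.81500020900252 231.74596611934783
```

The wrist view shows the head edge at x≈308–318 px, hole 1 at about 410–512 px, and the box, throttle grip and lens to its left. This puts the head edge about 7 mm further downhill than the top view did, because that view showed the jutting face. Now to the tray.

Emit:
{"fn": "arm_command", "kwargs": {
  "targets": [
    {"rot":[0,0,0],"offset":[-3,0.3,0],"gripper":0},
    {"rot":[0,0,-1],"offset":[-7.5,0.7,0],"gripper":0},
    {"rot":[0,0,-3],"offset":[-12,1.2,0],"gripper":0},
    {"rot":[0,0,-5],"offset":[-16.5,1.7,0],"gripper":0},
    {"rot":[0,0,-7],"offset":[-21,2.1,0],"gripper":0},
    {"rot":[0,0,-9],"offset":[-25.5,2.5,1],"gripper":0},
    {"rot":[0,0,-10.3],"offset":[-30,2.9,2],"gripper":0},
    {"rot":[0,0,-10.3],"offset":[-34,3.3,3],"gripper":0}
  ]
}}

```text
time_s: 2.6
position: [0.4611, -0.2895, 0.2698]
tcp_rot: [[-0.005, 1.0, -0.0], [1.0, 0.005, 0.001], [0.001, -0.0, -1.0]]
force: [1.0, 0.5, 1.4]
opening: 1.0
```

Emit:
{"fn": "arm_command", "kwargs": {
  "targets": [
    {"rot":[0,0,0],"offset":[-2.5,0,1.5],"gripper":0},
    {"rot":[0,0,0],"offset":[-5,-0.5,3],"gripper":0},
    {"rot":[0,0,0],"offset":[-5,-0.5,3],"gripper":0},
    {"rot":[0,0,0],"offset":[-5,-0.5,3],"gripper":0}
  ]
}}

```text
time_s: 3.0
position: [0.4565, -0.3377, 0.2397]
tcp_rot: [[-0.003, 1.0, -0.001], [1.0, 0.003, 0.003], [0.003, -0.001, -1.0]]
force: [-0.4, -1.1, 0.2]
opening: 1.002
```

```bash
python3 -c "
from h import *
c=cap('wrist')
cv2.imwrite('pics/e.png',cv2.resize(c['frame'],(800,600),interpolation=cv2.INTER_CUBIC)[:,:,::-1])
goto([.457,-.3425,.158],90)"
```

```text
t 3.05 p [ 0.4568 -0.3374  0.2402] F [ 0.4384  0.1103 -0.1212] op 0.995 q [ -47.7383   29.671    93.3488    0.0435   57.0873 -138.0093]
offset cm [-0.5259  0.0265  8.2212] rot [-0.0447 -0.1039  0.2473]
```

View pics/e.png

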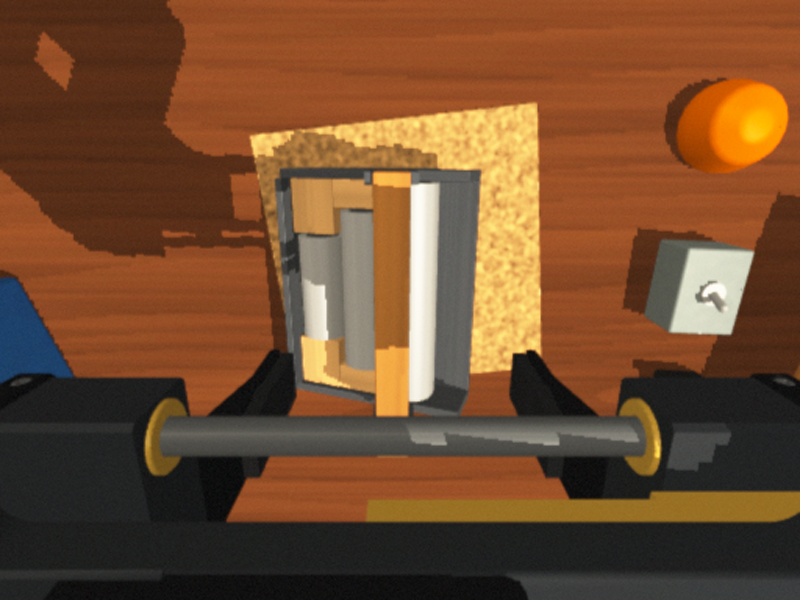

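```bash
python3 - <<'E'
from h import *
c=load('wrist')
P=lambda u,v,z: ray(c,(u+.5)*.64-.5,(v+.5)*.64-.5,z)
for z in (.118,):
  for u,v in [(373,180),(412,180),(376,400),(409,400),(392,172)]: print(u,v,P(u,v,z)[:2])
print('grasp pt proj x', np.array(proj(c,bot.read_state()['position']+np.array([0,0,-.051])))/.64)
for u,v in [(251,135),(537,103),(541,374)]: print('mat',P(u,v,.003)[:2])
E
```

```text
373 180 [ 0.3827 -0.351 ]
412 180 [ 0.3826 -0.3328]
376 400 [ 0.498  -0.3512]
409 400 [ 0.498  -0.3333]
392 172 [ 0.3791 -0.3421]
grasp pt proj x [401.8184 400.0957]
mat [ 0.3576 -0.442 ]
mat [ 0.3365 -0.2454]
mat [ 0.5406 -0.223 ]
```

Emit:
{"fn": "arm_command", "kwargs": {
  "targets": [
    {"rot":[0,0,0.1],"offset":[-0.4,0,1.5],"gripper":0},
    {"rot":[0,0,0.1],"offset":[-0.5,0,4],"gripper":0},
    {"rot":[0,0,0.2],"offset":[-0.5,0,6.5],"gripper":0},
    {"rot":[0,0,0.2],"offset":[-0.5,0,7.8],"gripper":0},
    {"rot":[0,0,0.2],"offset":[-0.5,0,8.2],"gripper":0},
    {"rot":[0,0,0.2],"offset":[-0.5,0,8.2],"gripper":0.4},
    {"rot":[0,0,0.2],"offset":[-0.5,0,8.2],"gripper":0.7},
    {"rot":[0,0,0.2],"offset":[-0.5,0,8.2],"gripper":1}
  ]
}}

```text
time_s: 3.85
position: [0.4573, -0.3446, 0.1594]
tcp_rot: [[-0.0, 1.0, 0.002], [1.0, 0.0, -0.002], [-0.002, 0.002, -1.0]]
force: [0.2, -0.6, -0.3]
opening: 0.811
```

Emit:
{"fn": "arm_command", "kwargs": {
  "targets": [
    {"rot":[0,0,0],"offset":[0,0,0],"gripper":1},
    {"rot":[0,0,0],"offset":[0,0,0],"gripper":1},
    {"rot":[0,0,0],"offset":[0,0,0],"gripper":1},
    {"rot":[0,0,0],"offset":[0,0,0],"gripper":1},
    {"rot":[0,0,0],"offset":[0,0,0],"gripper":1}
  ]
}}

```text
time_s: 4.35
position: [0.4567, -0.3443, 0.1582]
tcp_rot: [[0.0, 1.0, -0.0], [1.0, -0.0, -0.0], [-0.0, -0.0, -1.0]]
force: [-0.1, -0.0, -0.2]
opening: 0.355
```

```bash
python3 -c "
from h import *
goto([.457,-.342,.248],90); c=cap('top')"
```

```text
t 4.35 p [ 0.4567 -0.3443  0.1582] F [-0.0544 -0.039  -0.1961] op 0.355 q [ -48.2039   36.8503   96.1858   -0.0033   46.9635 -138.1907]
offset cm [ 0.2318  0.0306 -8.976 ] rot [-0.0015  0.0018 -0.011 ]
```

Emit:
{"fn": "arm_command", "kwargs": {
  "targets": [
    {"rot":[0,0,0],"offset":[0.2,0,0],"gripper":1},
    {"rot":[0,0,0],"offset":[0.2,0,0],"gripper":1},
    {"rot":[0,0,0],"offset":[0.2,0,0],"gripper":1},
    {"rot":[0,0,0],"offset":[0.2,0,0],"gripper":1},
    {"rot":[0,0,0],"offset":[0.2,0,0],"gripper":1},
    {"rot":[0,0,0],"offset":[0.2,0,0],"gripper":1},
    {"rot":[0,0,0],"offset":[0.2,0,0],"gripper":1}
  ]
}}

```text
time_s: 5.1
position: [0.4567, -0.3422, 0.1582]
tcp_rot: [[0.0, 1.0, -0.0], [1.0, -0.0, 0.0], [0.0, -0.0, -1.0]]
force: [1.1, -0.6, -1.5]
opening: 0.204
```

Emit:
{"fn": "arm_command", "kwargs": {
  "targets": [
    {"rot":[0,0,0],"offset":[0,0,-0.3],"gripper":1},
    {"rot":[0,0,0],"offset":[0,0,-0.8],"gripper":1},
    {"rot":[0,0,0],"offset":[0,0,-1.5],"gripper":1},
    {"rot":[0,0,0],"offset":[0,0,-3],"gripper":1},
    {"rot":[0,0,0],"offset":[0,0,-5],"gripper":1},
    {"rot":[0,0,0],"offset":[0,0,-7],"gripper":1},
    {"rot":[0,0,0],"offset":[0,0,-8.5],"gripper":1},
    {"rot":[0,0,0],"offset":[0,0,-9],"gripper":1}
  ]
}}

```text
time_s: 5.9
position: [0.4572, -0.3427, 0.2503]
tcp_rot: [[0.0, 1.0, 0.002], [1.0, -0.0, -0.003], [-0.003, 0.002, -1.0]]
force: [-0.4, -1.3, -6.2]
opening: 0.2
```

```bash
python3 -c "
from h import *
print(bot.read_state()['moment'])
c=cap('wrist'); d=cap('scene')
f=np.hstack([cv2.resize(c['frame'],(400,300)),cv2.resize(d['frame'][150:330,60:300],(400,300))])
cv2.imwrite('pics/f.png',f[:,:,::-1])
goto([.507,-.05,.26],79.5)"
```

```text
[ 0.0561  0.057  -0.0665]
t 6.0 p [ 0.4568 -0.3423  0.2491] F [ 0.4731 -0.1647 -5.9098] op 0.203 q [ -48.0578   29.1365   92.5712    0.0003   58.2022 -138.0535]
offset cm [29.2286  5.0178 -1.1195] rot [ 0.0664  0.0611 10.4955]
```

View pics/f.png

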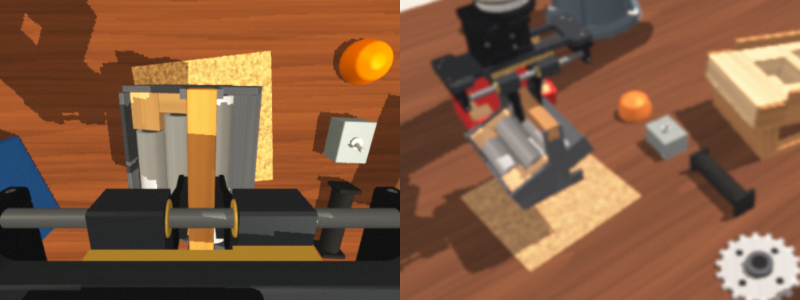

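Both views show the tray hanging level with all three sleeves against the back wall. Next I carry it to a staging pose uphill of the head.

Emit:
{"fn": "arm_command", "kwargs": {
  "targets": [
    {"rot":[0,0,0],"offset":[0.3,0,0],"gripper":1},
    {"rot":[0,0,0],"offset":[0.9,0.1,0],"gripper":1},
    {"rot":[0,0,0],"offset":[1.8,0.2,0],"gripper":1},
    {"rot":[0,0,0],"offset":[3.0,0.4,-0.1],"gripper":1},
    {"rot":[0,0,0],"offset":[4.6,0.6,-0.2],"gripper":1},
    {"rot":[0,0,0],"offset":[6.5,0.9,-0.3],"gripper":1},
    {"rot":[0,0,0],"offset":[8.6,1.2,-0.5],"gripper":1},
    {"rot":[0,0,0],"offset":[10.8,1.5,-0.7],"gripper":1}
  ]
}}

```text
time_s: 6.8
position: [0.4718, -0.232, 0.2554]
tcp_rot: [[-0.0, 1.0, -0.0], [1.0, 0.0, 0.0], [0.0, -0.0, -1.0]]
force: [0.3, 0.1, -5.9]
opening: 0.204
```

Emit:
{"fn": "arm_command", "kwargs": {
  "targets": [
    {"rot":[0,0,1],"offset":[2.2,0.3,0],"gripper":1},
    {"rot":[0,0,2],"offset":[4.4,0.6,0],"gripper":1},
    {"rot":[0,0,3.5],"offset":[6.5,0.9,0],"gripper":1},
    {"rot":[0,0,5],"offset":[8.5,1.2,0],"gripper":1},
    {"rot":[0,0,6.5],"offset":[10.3,1.4,0],"gripper":1},
    {"rot":[0,0,8],"offset":[11.8,1.6,0],"gripper":1},
    {"rot":[0,0,9.5],"offset":[13,1.8,0],"gripper":1},
    {"rot":[0,0,10.5],"offset":[13.9,2,0],"gripper":1}
  ]
}}

```text
time_s: 7.6
position: [0.4913, -0.0927, 0.2555]
tcp_rot: [[0.182, 0.983, -0.0], [0.983, -0.182, 0.001], [0.001, -0.0, -1.0]]
force: [-0.2, -0.1, -5.4]
opening: 0.202
```

Emit:
{"fn": "arm_command", "kwargs": {
  "targets": [
    {"rot":[0,0,0],"offset":[0.4,0,0],"gripper":1},
    {"rot":[0,0,0],"offset":[0.5,0,0],"gripper":1},
    {"rot":[0,0,0],"offset":[0.5,0,0],"gripper":1},
    {"rot":[0,0,0],"offset":[0.5,0,0],"gripper":1}
  ]
}}

```text
time_s: 8.0
position: [0.4927, -0.0906, 0.2553]
tcp_rot: [[0.182, 0.983, 0.0], [0.983, -0.182, -0.0], [-0.0, 0.0, -1.0]]
force: [0.9, -0.6, -5.6]
opening: 0.202
```

```bash
cat >> h.py <<'E'
def way(lat,y,z,th,yaw=79.4,H=np.array([.5062,-.015])):
    """TCP for the lip at (lat,y) mm in ramp axes from head, z m abs, tilt th; prints move"""
    a=np.radians(yaw); d=np.array([np.cos(a),np.sin(a)]); e=np.array([d[1],-d[0]]); t=np.radians(-th)
    ly,lz=.052*np.cos(t)+.055*np.sin(t), .052*np.sin(t)-.055*np.cos(t)
    by,bz=y/1e3-ly, z-lz
    ty,tz=by+.051*np.sin(-t), bz+.051*np.cos(t)
    return np.r_[H+lat/1e3*e+ty*d, tz]
E
python3 -c "
from h import *
c=cap('wrist')
cv2.imwrite('pics/g.png',cv2.resize(c['frame'],(800,600),interpolation=cv2.INTER_CUBIC)[:,:,::-1])
for w in [(0,-20,.15,0),(0,0,.135,12),(0,8,.127,18),(0,8,.127,30)]:
  p=way(*w); print(w,p); goto(p,79.4,w[3])"
```

```text
(0, -20, 0.15, 0) [ 0.493  -0.0858  0.256 ]
t 8.05 p [ 0.4927 -0.0907  0.2553] F [ 0.3214  0.0524 -6.1435] op 0.201 q [ -23.2281   23.77    101.9405   -0.0106   54.2806 -102.6912]
offset cm [ 0.4887 -0.0607 -0.072 ] rot [0.0068 0.0103 0.0694]
(0, 0, 0.135, 12) [ 0.5009 -0.0433  0.2495]
t 8.05 p [ 0.4927 -0.0907  0.2553] F [ 0.3214  0.0524 -6.1435] op 0.201 q [ -23.2281   23.77    101.9405   -0.0106   54.2806 -102.6912]
offset cm [ 4.8063 -0.0555  0.5777] rot [  0.014  -11.9897   0.0684]
(0, 8, 0.127, 18) [ 0.5046 -0.0236  0.2439]
t 8.05 p [ 0.4927 -0.0907  0.2553] F [ 0.3214  0.0524 -6.1435] op 0.201 q [ -23.2281   23.77    101.9405   -0.0106   54.2806 -102.6912]
offset cm [ 6.819  -0.0532  1.1387] rot [  0.0176 -17.9897   0.0677]
(0, 8, 0.127, 30) [0.5091 0.0007 0.2448]
t 8.05 p [ 0.4927 -0.0907  0.2553] F [ 0.3214  0.0524 -6.1435] op 0.201 q [ -23.2281   23.77    101.9405   -0.0106   54.2806 -102.6912]
offset cm [ 9.2856 -0.0502  1.0465] rot [  0.0248 -29.9897   0.066 ]
```

View pics/g.png

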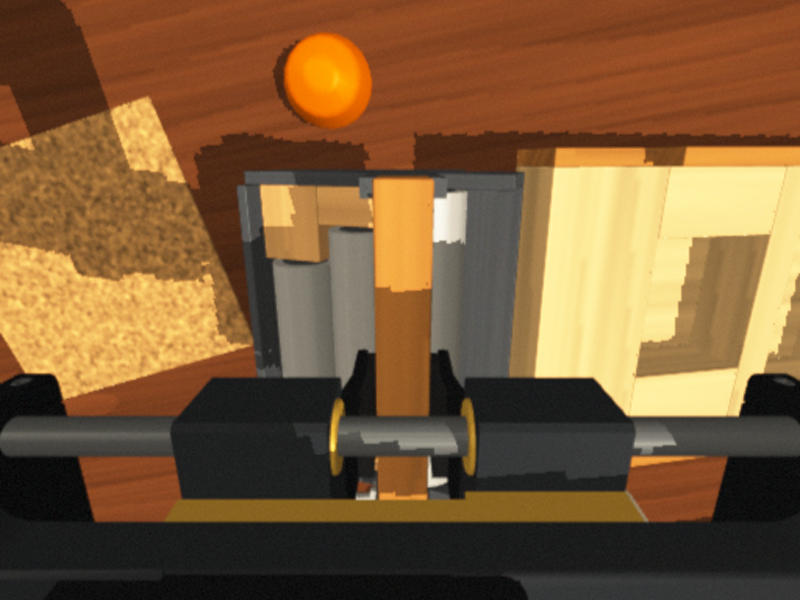

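```bash
python3 - <<'E'
from h import *
c=load('wrist')
P=lambda u,v,z: ray(c,(u+.5)*.64-.5,(v+.5)*.64-.5,z)
a=np.radians(79.4); d=np.array([np.cos(a),np.sin(a)]); e=np.array([d[1],-d[0]]); H=np.array([.5062,-.015])
for n,u,v,z in [('h1 ur',770,235,.0942),('h1 u',695,238,.1045),('h1 ll',636,377,.1067),('h1 lr',740,370,.0942),('ramp outer',520,165,.118),('edge?',554,170,.118),('edge? f',537,375,.118),('jut',525,170,.118),('jut f',512,370,.118),('bar end up',404,179,.215),('bar L',374,190,.215),('bar R',433,190,.215),('barL',376,380,.215),('barR',430,380,.215),('lip',521,185,.15),('lip',511,365,.15),('blk end',285,262,.14),('sleeve short end',302,263,.15)]:
    p=P(u,v,z)[:2]-H; print(n,1000*p@e,1000*p@d)
E
```

```text
h1 ur -41.34476718752358 133.25413455964707
h1 u -41.30387604253982 83.97069552810882
h1 ll 42.20547093187913 63.749188646337096
h1 lr 43.702933214052976 135.59430644911328
ramp outer -79.68124385851675 -18.579874504780015
edge? -77.33474873379193 -1.5417968977493275
edge? f 35.17242950864058 0.40342954834013217
jut -77.31289280232463 -15.91100213790847
jut f 32.040724883990876 -14.115772776861391
bar end up -76.94938931764847 -76.20731770936986
bar L -73.85345662278017 -84.8991254946058
bar R -73.87930328573873 -67.78935131342136
barL -12.59071976107746 -85.3166007609324
barR -12.615698838250825 -67.42875207537044
lip -71.82390717090938 -25.578650154346608
lip 13.398291465623021 -23.523524299764667
blk end -35.5374695236279 -132.51197459355902
sleeve short end -37.34464113306841 -122.14893889830837
```

```bash
python3 - <<'E'
from h import *
s=bot.read_state(); R=s['tcp_rot']; q=s['position']
for lat,y,z,th in [(0,-15,.148,2),(0,-10,.144,5),(0,-4,.140,8.5),(0,1,.135,12),(0,5,.130,15),(0,7,.127,17),(0,8,.126,18),(0,8,.126,20),(0,8,.126,22),(0,8,.126,24),(0,8,.126,26),(0,8,.126,28),(0,8,.126,30)]:
    print(th,100*R.T@(way(lat,y,z,th)-q))
# frame at tilt 18
print('frame 18')
a=np.radians(79.4); X=np.array([np.cos(a),np.sin(a),0]); Z=np.array([0,0,-1.]); B=np.c_[X,np.cross(Z,X),Z]
T=Ro.from_rotvec(np.radians(-18)*B[:,1]).as_matrix()@B
for th in range(19,33): print(th,100*T.T@(way(0,8,.126,th)-way(0,8,.126,18)))
E
```

```text
2 [ 1.3618 -0.0596 -0.0472]
5 [ 2.4324 -0.0584  0.1148]
8.5 [ 3.7126 -0.0568  0.2752]
12 [ 4.9063 -0.0554  0.5777]
15 [ 5.9095 -0.0543  0.9423]
17 [ 6.5153 -0.0535  1.1697]
18 [ 6.819  -0.0532  1.2387]
20 [ 7.2279 -0.0527  1.1875]
22 [ 7.6384 -0.0522  1.1506]
24 [ 8.0499 -0.0517  1.128 ]
26 [ 8.4619 -0.0512  1.1198]
28 [ 8.874  -0.0507  1.126 ]
30 [ 9.2856 -0.0502  1.1465]
frame 18
19 [ 0.1858 -0.     -0.0891]
20 [ 0.3731  0.     -0.175 ]
21 [ 0.5619 -0.     -0.2576]
22 [ 0.7521  0.     -0.3369]
23 [ 0.9436  0.     -0.4129]
24 [ 1.1365 -0.     -0.4855]
25 [ 1.3306 -0.     -0.5547]
26 [ 1.5258 -0.     -0.6205]
27 [ 1.7222 -0.     -0.683 ]
28 [ 1.9197 -0.     -0.7419]
29 [ 2.1181  0.     -0.7975]
30 [ 2.3175  0.     -0.8495]
31 [ 2.5178  0.     -0.8981]
32 [ 2.7188 -0.     -0.9431]
```

Emit:
{"fn": "arm_command", "kwargs": {
  "targets": [
    {"rot":[0,-2,0],"offset":[1.3,0,0],"gripper":1},
    {"rot":[0,-5,0],"offset":[2.4,0,0.1],"gripper":1},
    {"rot":[0,-8.5,0],"offset":[3.7,0,0.3],"gripper":1},
    {"rot":[0,-12,0],"offset":[4.9,0,0.6],"gripper":1},
    {"rot":[0,-15,0],"offset":[5.9,0,0.9],"gripper":1},
    {"rot":[0,-17,0],"offset":[6.5,0,1.15],"gripper":1},
    {"rot":[0,-18,0],"offset":[6.8,0,1.2],"gripper":1},
    {"rot":[0,-18,0],"offset":[6.8,0,1.2],"gripper":1}
  ]
}}

```text
time_s: 8.85
position: [0.5052, -0.0231, 0.2429]
tcp_rot: [[0.173, 0.983, -0.056], [0.935, -0.182, -0.303], [-0.308, -0.0, -0.951]]
force: [1.2, 0.6, -5.5]
opening: 0.202
```

```bash
python3 -c "
from h import *
d=cap('scene')
cv2.imwrite('pics/i.png',cv2.resize(d['frame'][110:290,150:390],(800,600),interpolation=cv2.INTER_CUBIC)[:,:,::-1])
goto(way(0,8,.126,18),79.4,18)"
```

```text
t 8.9 p [ 0.5053 -0.0235  0.2432] F [-0.6317 -0.0186 -5.399 ] op 0.205 q [ -7.0276  27.1791 100.5203 -21.9316  55.4573 -73.4729]
offset cm [-0.0045 -0.0647  0.0328] rot [ 0.0339 -0.0483  0.077 ]
```

View pics/i.png

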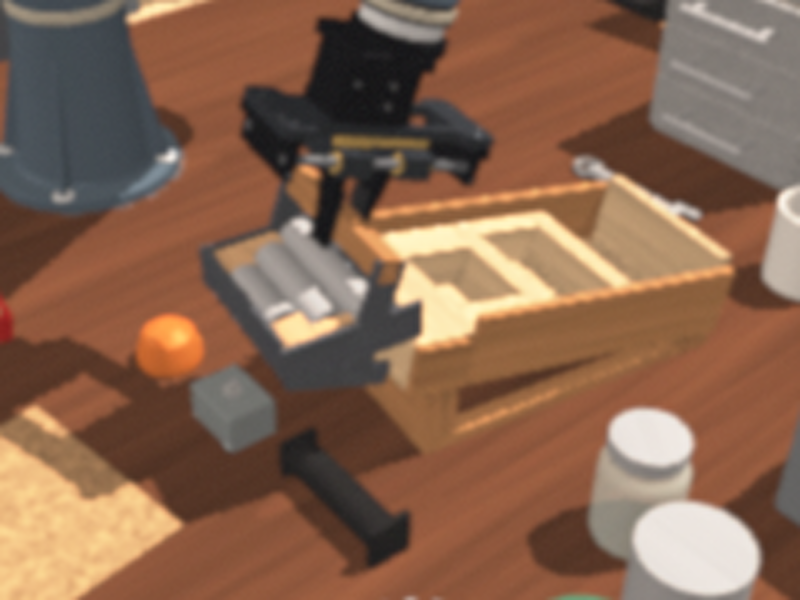

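The tray is at 18° with its lip just over the deck at (410,320), the sleeves still held, and no contact. Now I tip it slowly.

Emit:
{"fn": "arm_command", "kwargs": {
  "targets": [
    {"rot":[0,-1,0],"offset":[0.19,0,-0.09],"gripper":1},
    {"rot":[0,-2,0],"offset":[0.37,0,-0.17],"gripper":1},
    {"rot":[0,-3,0],"offset":[0.56,0,-0.26],"gripper":1},
    {"rot":[0,-4,0],"offset":[0.75,0,-0.34],"gripper":1},
    {"rot":[0,-5,0],"offset":[0.94,0,-0.41],"gripper":1},
    {"rot":[0,-6,0],"offset":[1.14,0,-0.49],"gripper":1},
    {"rot":[0,-6,0],"offset":[1.14,0,-0.49],"gripper":1},
    {"rot":[0,-6,0],"offset":[1.14,0,-0.49],"gripper":1}
  ]
}}

```text
time_s: 9.7
position: [0.5074, -0.0111, 0.2443]
tcp_rot: [[0.166, 0.983, -0.074], [0.898, -0.182, -0.4], [-0.407, -0.0, -0.914]]
force: [0.4, -0.0, -5.4]
opening: 0.212
```

Emit:
{"fn": "arm_command", "kwargs": {
  "targets": [
    {"rot":[0,0,0],"offset":[0,0,0],"gripper":1},
    {"rot":[0,0,0],"offset":[0,0,0],"gripper":1},
    {"rot":[0,0,0],"offset":[0,0,0],"gripper":1},
    {"rot":[0,0,0],"offset":[0,0,0],"gripper":1},
    {"rot":[0,0,0],"offset":[0,0,0],"gripper":1}
  ]
}}

```text
time_s: 10.2
position: [0.5075, -0.0115, 0.2447]
tcp_rot: [[0.167, 0.983, -0.074], [0.898, -0.182, -0.4], [-0.407, 0.001, -0.913]]
force: [-0.1, -0.5, -2.9]
opening: 0.207
```

```bash
python3 -c "
from h import *
d=cap('scene')
cv2.imwrite('pics/j.png',cv2.resize(d['frame'][110:290,150:390],(800,600),interpolation=cv2.INTER_CUBIC)[:,:,::-1])
goto(way(0,8,.126,30),79.4,30)"
```

```text
t 10.25 p [ 0.5075 -0.0115  0.2447] F [-0.3712  1.0139 -3.4448] op 0.203 q [ -3.0848  28.5232  99.3984 -28.2105  58.6409 -66.286 ]
offset cm [ 1.16   -0.0631 -0.4141] rot [ 0.0776 -5.9843  0.0654]
```

View pics/j.png

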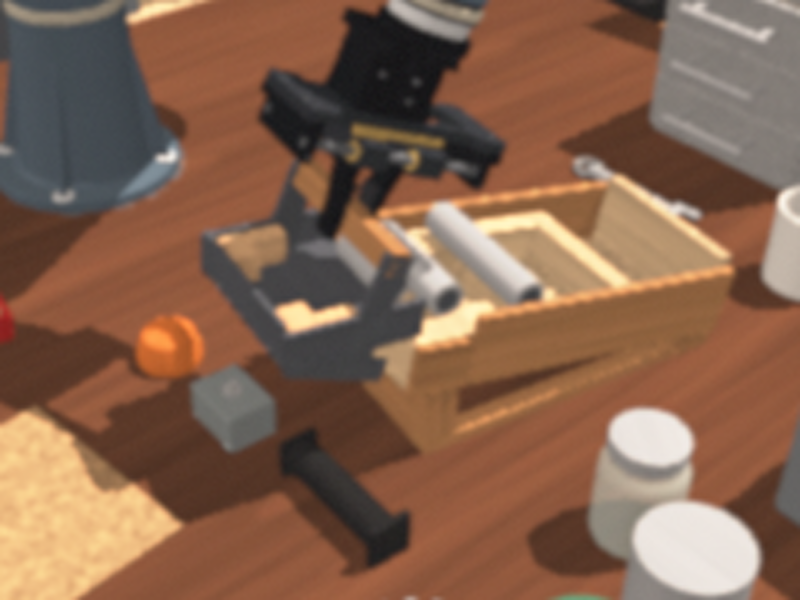

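The long sleeve is rolling square at (485,250), the medium is at (430,275), and the short is leaving the tray. I'll hold here.

Emit:
{"fn": "arm_command", "kwargs": {
  "targets": [
    {"rot":[0,0,0],"offset":[0,0,0],"gripper":1},
    {"rot":[0,0,0],"offset":[0,0,0],"gripper":1},
    {"rot":[0,0,0],"offset":[0,0,0],"gripper":1},
    {"rot":[0,0,0],"offset":[0,0,0],"gripper":1},
    {"rot":[0,0,0],"offset":[0,0,0],"gripper":1},
    {"rot":[0,0,0],"offset":[0,0,0],"gripper":1},
    {"rot":[0,0,0],"offset":[0,0,0],"gripper":1},
    {"rot":[0,0,0],"offset":[0,0,0],"gripper":1}
  ]
}}

```text
time_s: 11.05
position: [0.5073, -0.0113, 0.2444]
tcp_rot: [[0.167, 0.983, -0.074], [0.898, -0.182, -0.4], [-0.407, -0.0, -0.914]]
force: [-0.1, 0.7, -3.0]
opening: 0.202
```

Emit:
{"fn": "arm_command", "kwargs": {
  "targets": [
    {"rot":[0,0,0],"offset":[0,0,0],"gripper":1},
    {"rot":[0,0,0],"offset":[0,0,0],"gripper":1},
    {"rot":[0,0,0],"offset":[0,0,0],"gripper":1},
    {"rot":[0,0,0],"offset":[0,0,0],"gripper":1},
    {"rot":[0,0,0],"offset":[0,0,0],"gripper":1},
    {"rot":[0,0,0],"offset":[0,0,0],"gripper":1}
  ]
}}

```text
time_s: 11.65
position: [0.5073, -0.0113, 0.2444]
tcp_rot: [[0.167, 0.983, -0.074], [0.898, -0.182, -0.4], [-0.407, -0.0, -0.914]]
force: [-0.9, 0.6, -3.3]
opening: 0.207
```

```bash
python3 -c "
from h import *
d=cap('scene'); c=cap('top')
f=np.hstack([cv2.resize(d['frame'][110:290,150:390],(400,300),interpolation=cv2.INTER_CUBIC),cv2.resize(c['frame'][120:240,140:300],(400,300),interpolation=cv2.INTER_CUBIC)])
cv2.imwrite('pics/k.png',f[:,:,::-1])
R=bot.read_state()['tcp_rot']; print(R)
goto(way(0,-40,.17,0),79.4,0)"
```

```text
[[ 0.1667  0.9832 -0.0742]
 [ 0.8982 -0.1824 -0.3999]
 [-0.4067  0.     -0.9135]]
t 11.75 p [ 0.5073 -0.0114  0.2444] F [-0.4166 -0.6909 -3.0595] op 0.203 q [ -3.0794  28.5474  99.4209 -28.189   58.6286 -66.2854]
offset cm [-10.0358  -0.0582   1.009 ] rot [ 0.0202 24.      0.088 ]
```

View pics/k.png

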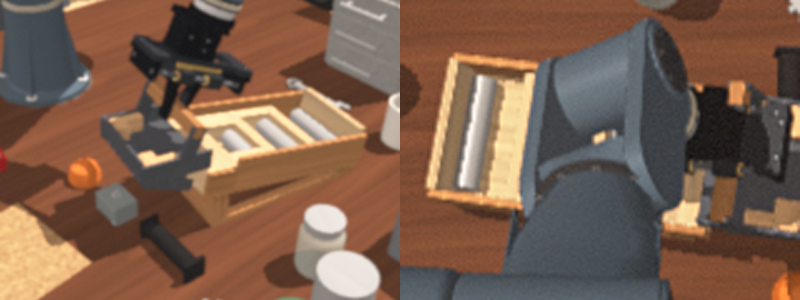

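Both crops show the three sleeves lying in the three holes and the tray empty. Retreating now.

Emit:
{"fn": "arm_command", "kwargs": {
  "targets": [
    {"rot":[0,0,0],"offset":[-0.4,0,-0.6],"gripper":1},
    {"rot":[0,2,0],"offset":[-1.4,0,-1],"gripper":1},
    {"rot":[0,6,0],"offset":[-3,0,-0.8],"gripper":1},
    {"rot":[0,11,0],"offset":[-5,0,-0.6],"gripper":1},
    {"rot":[0,16,0],"offset":[-7,0,-0.4],"gripper":1},
    {"rot":[0,21,0],"offset":[-9,0,-0.1],"gripper":1},
    {"rot":[0,24,0],"offset":[-10.4,0,0.1],"gripper":1},
    {"rot":[0,24,0],"offset":[-10.4,0,0.1],"gripper":1}
  ]
}}

```text
time_s: 12.55
position: [0.4899, -0.1082, 0.287]
tcp_rot: [[0.186, 0.983, 0.002], [0.983, -0.186, -0.002], [-0.002, 0.002, -1.0]]
force: [0.8, 0.8, -2.4]
opening: 0.205
```

```bash
python3 -c "
from h import *
goto([.452,-.338,.2],90)"
```

```text
t 12.55 p [ 0.4899 -0.1082  0.287 ] F [ 0.834   0.7579 -2.3769] op 0.205 q [ -25.2002   21.1472   99.9157   -0.0729   58.7971 -104.4425]
offset cm [-23.2742   0.5291   8.7393] rot [  0.1107   0.1063 -10.7201]
```

Emit:
{"fn": "arm_command", "kwargs": {
  "targets": [
    {"rot":[0,0,-1],"offset":[-2,0,0],"gripper":1},
    {"rot":[0,0,-2],"offset":[-5,0.1,0],"gripper":1},
    {"rot":[0,0,-4],"offset":[-8.5,0.2,0],"gripper":1},
    {"rot":[0,0,-6],"offset":[-12,0.3,0],"gripper":1},
    {"rot":[0,0,-8],"offset":[-15.5,0.4,0],"gripper":1},
    {"rot":[0,0,-9.5],"offset":[-19,0.5,1.5],"gripper":1},
    {"rot":[0,0,-10.7],"offset":[-21.8,0.5,3.5],"gripper":1},
    {"rot":[0,0,-10.7],"offset":[-23.2,0.5,5.5],"gripper":1}
  ]
}}

```text
time_s: 13.35
position: [0.4526, -0.3362, 0.2306]
tcp_rot: [[-0.003, 1.0, 0.0], [1.0, 0.003, -0.003], [-0.003, 0.0, -1.0]]
force: [-0.1, 0.1, -3.0]
opening: 0.203
```

Emit:
{"fn": "arm_command", "kwargs": {
  "targets": [
    {"rot":[0,0,0],"offset":[0,0,2],"gripper":1},
    {"rot":[0,0,0],"offset":[0,0,4],"gripper":1},
    {"rot":[0,0,0],"offset":[0,0,5],"gripper":1},
    {"rot":[0,0,0],"offset":[0,0,5],"gripper":1}
  ]
}}

```text
time_s: 13.75
position: [0.4521, -0.3327, 0.1794]
tcp_rot: [[-0.005, 1.0, -0.003], [1.0, 0.005, 0.003], [0.003, -0.003, -1.0]]
force: [-0.9, -0.1, -3.4]
opening: 0.198
```

```bash
python3 -c "
from h import *
goto([.452,-.338,.158],90)"
```

```text
t 13.75 p [ 0.4521 -0.3327  0.1794] F [-0.8655 -0.0811 -3.3807] op 0.198 q [ -47.7417   34.4073   96.8819   -0.042    48.9489 -137.9783]
offset cm [-0.5318 -0.0083  2.135 ] rot [-0.1832 -0.1554  0.2643]
```

Emit:
{"fn": "arm_command", "kwargs": {
  "targets": [
    {"rot":[0,0,0.2],"offset":[-0.3,0,0.7],"gripper":1},
    {"rot":[0,0,0.2],"offset":[-0.4,0,1.3],"gripper":1},
    {"rot":[0,0,0.2],"offset":[-0.4,0,1.6],"gripper":1},
    {"rot":[0,0,0.2],"offset":[-0.4,0,1.8],"gripper":1},
    {"rot":[0,0,0.2],"offset":[-0.4,0,1.9],"gripper":1},
    {"rot":[0,0,0.2],"offset":[-0.4,0,2.0],"gripper":1},
    {"rot":[0,0,0.2],"offset":[-0.4,0,2.1],"gripper":1},
    {"rot":[0,0,0.2],"offset":[-0.4,0,2.1],"gripper":1}
  ]
}}

```text
time_s: 14.55
position: [0.4525, -0.3382, 0.1598]
tcp_rot: [[0.0, 1.0, -0.0], [1.0, -0.0, 0.0], [0.0, -0.0, -1.0]]
force: [-0.3, -0.5, -3.2]
opening: 0.201
```

Emit:
{"fn": "arm_command", "kwargs": {
  "targets": [
    {"rot":[0,0,0],"offset":[0,0,0.1],"gripper":1},
    {"rot":[0,0,0],"offset":[0,0,0.15],"gripper":1},
    {"rot":[0,0,0],"offset":[0,0,0.15],"gripper":1}
  ]
}}

```text
time_s: 14.85
position: [0.4525, -0.3382, 0.1583]
tcp_rot: [[0.0, 1.0, -0.0], [1.0, -0.0, -0.0], [-0.0, -0.0, -1.0]]
force: [-0.1, -0.4, -3.2]
opening: 0.201
```

Emit:
{"fn": "arm_command", "kwargs": {
  "targets": [
    {"rot":[0,0,0],"offset":[0,0,0.03],"gripper":1},
    {"rot":[0,0,0],"offset":[0,0,0.06],"gripper":1},
    {"rot":[0,0,0],"offset":[0,0,0.06],"gripper":1}
  ]
}}

```text
time_s: 15.15
position: [0.4526, -0.3384, 0.1581]
tcp_rot: [[0.0, 1.0, 0.0], [1.0, -0.0, -0.0], [-0.0, 0.0, -1.0]]
force: [-1.2, 0.2, 1.3]
opening: 0.205
```

Contact: the mat now carries the tray. Releasing.

Emit:
{"fn": "arm_command", "kwargs": {
  "targets": [
    {"rot":[0,0,0],"offset":[0,0,0],"gripper":0.7},
    {"rot":[0,0,0],"offset":[0,0,0],"gripper":0.5},
    {"rot":[0,0,0],"offset":[0,0,0],"gripper":0.3},
    {"rot":[0,0,0],"offset":[0,0,0],"gripper":0.2},
    {"rot":[0,0,0],"offset":[0,0,0],"gripper":0.2},
    {"rot":[0,0,0],"offset":[0,0,0],"gripper":0.2},
    {"rot":[0,0,0],"offset":[0,0,0],"gripper":0.2},
    {"rot":[0,0,0],"offset":[0,0,0],"gripper":0.2}
  ]
}}

```text
time_s: 15.95
position: [0.4525, -0.3382, 0.1577]
tcp_rot: [[0.0, 1.0, 0.0], [1.0, -0.0, 0.0], [0.0, 0.0, -1.0]]
force: [-0.3, 0.5, 0.0]
opening: 0.774
```

Emit:
{"fn": "arm_command", "kwargs": {
  "targets": [
    {"rot":[0,0,0],"offset":[0,0,-0.6],"gripper":0.2},
    {"rot":[0,0,0],"offset":[0,0,-2],"gripper":0.2},
    {"rot":[0,0,0],"offset":[0,0,-4.5],"gripper":0.2},
    {"rot":[0,0,0],"offset":[0,0,-8],"gripper":0.2},
    {"rot":[0,0,0],"offset":[0,0,-12],"gripper":0.2},
    {"rot":[0,0,0],"offset":[0,0,-15],"gripper":0.2},
    {"rot":[0,0,0],"offset":[0,0,-16],"gripper":0.2},
    {"rot":[0,0,0],"offset":[0,0,-16],"gripper":0.2}
  ]
}}

```text
time_s: 16.75
position: [0.4529, -0.3386, 0.3194]
tcp_rot: [[0.0, 1.0, 0.003], [1.0, -0.0, -0.003], [-0.003, 0.003, -1.0]]
force: [-0.5, -0.4, -0.9]
opening: 0.8
```

```bash
python3 -c "
from h import *
d=cap('scene'); c=cap('top')
s=bot.read_state(); print(s['time_s'],s['position'],s['force'],s['opening'])
f=np.hstack([cv2.resize(d['frame'][130:330,60:400],(400,300),interpolation=cv2.INTER_CUBIC),cv2.resize(c['frame'][120:270,140:430],(400,300),interpolation=cv2.INTER_CUBIC)])
cv2.imwrite('pics/l.png',f[:,:,::-1])"
```

```text
16.85 [ 0.4519 -0.3375  0.3165] [-0.4126  0.1299  0.9925] 0.7978075927335115
```

View pics/l.png

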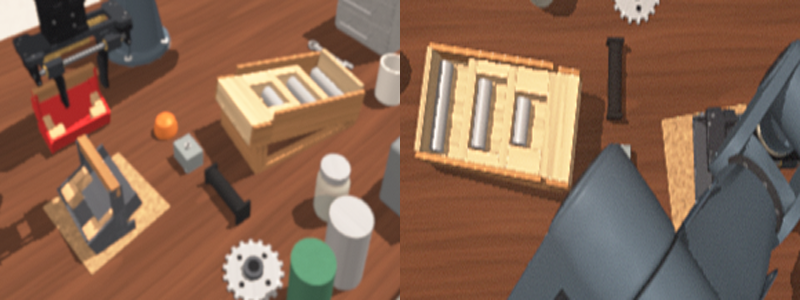

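The three sleeves lie in their matching holes (long, medium and short at (443,105), (482,112) and (521,120)). The tray stands upright and empty on the mat, and the bystanders are unmoved.

```bash
python3 -c "
from h import *
print(ticket.hand_in())"
```

```text
the job is handed in; nothing more can be done
None
```

I carried the tray by its bar to the ramp head, squared and centred it to about 1 mm, and tipped it slowly to 24° with the lip about 8 mm above the deck. All three sleeves rolled out. I then stood the empty tray back on its cork mat, let go and backed the gripper off. The job was handed in at about 17 s.

In the last scene and top pictures, the short, medium and long sleeves each lie in the matching hole. The tray is upright and empty on the mat. The bystanders in view are where they were, and the red look-alike also looks unmoved. The wrist force reads about 1 N, which is noise, and the gripper is clear of everything.

One measurement disagreed. The first top-view estimate of the head edge was about 7 mm too far uphill, because it had picked up the jutting end face. Two wrist views agreed on the corrected position, and I used that. None of the last checks failed.

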